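Clamp a sample bottle in the cap-torque tester

TASK

Lift the bottle with the green cap out of the blue crate and stand it upright on the torque tester, in the blue vee block. Let go of it, then turn the red torque-limiting knob clockwise (seen from above) until the jaw holds the bottle in the vee and the knob clicks once; stop at the click and do not force the knob beyond it. Leave the black-capped bottles standing in the crate and do not knock anything over.

Things in the scene. Friction and masses are not known exactly. Their poses are not given: they have to be found in the camera images.
- sample: Amber glass bottle with a GREEN cap (the other five are black-capped), 60 g, standing upright in the crate at the start. Body 30 mm in diameter up to 47 mm, narrow neck, cap 21 mm in diameter from 57 to 78 mm above the base; grip it by the cap. Origin: centre of its underside, z up along the bottle.
- vial1: A bystander: bottle of the same shape and size with a BLACK cap, standing in the crate. Origin: centre of its underside.
- vial2: A bystander: bottle of the same shape and size with a BLACK cap, standing in the crate. Origin: centre of its underside.
- vial3: A bystander: bottle of the same shape and size with a BLACK cap, standing in the crate. Origin: centre of its underside.
- vial4: A bystander: bottle of the same shape and size with a BLACK cap, standing in the crate. Origin: centre of its underside.
- vial5: A bystander: bottle of the same shape and size with a BLACK cap, standing in the crate. Origin: centre of its underside.
- crate: Low blue open crate fixed to the table, 190 mm (its x) by 136 mm (its y), 36 mm high, walls and floor 5 mm. It holds six bottles in three rows 54 mm apart along its x, two columns 56 mm apart along its y, in any order (each up to 4 mm off). Origin: centre of its underside, z up. Most finger room is along its y.
- tester: White torque tester bolted to the table: base 140 mm (its x) by 280 mm (its y), 36 mm high. On top, near its +y end, the blue vee block (two upright plates 36 mm tall, opening to -y); then towards -y the aluminium jaw (36 mm wide, top 32 mm above the base's top) and the red knob, axis vertical at x 0, y -75 mm. Origin: centre of its underside, z up.
- seat (a point): Point on the tester's top (36 mm above the table) where the centre of the bottle's underside is when the bottle touches both plates of the vee. Axes as the tester's: from here the vee's apex lies to +y, the jaw and the knob to -y. Set the bottle down here or up to 10 mm short of it (towards -y): the jaw pushes it home.
- jaw_face (a point): Middle of the jaw's flat clamping face, 17 mm above the tester's top; the jaw moves along the tester's +y towards the seat when the knob is turned clockwise. It is 15 mm from the seat (along the tester's y) when it touches a seated bottle.
- jaw (a joint): Travel of the jaw in m: 0 fully open, about 0.022 when it clamps a bottle in the vee, 0.031 at its end stop when empty. It advances 12 mm per rad of the knob, and starts between 0 and 8 mm. It stays where it is left.
- knob_grip (a point): On the red knob's vertical axis, in its bar grip, 82 mm above the table: put the TCP here, fingers closing across the bar. Bar 46 mm long (this frame's x), 14 mm thick (y), its top 6 mm above this point; the disc below it, 52 mm across, starts 20 mm below this point. It drives the jaw (0.2 N m) until the bottle stops it, then slips and clicks at 0.3 N m; 1.8 to 2.6 rad clockwise in all: regrasp.
- knob (a joint): Slip angle of the knob on its spindle in rad, growing clockwise: near 0 (up to 0.15 under load) before the click, unstable at 0.35, resting at about 0.7 after it (the torque rises, then drops and reverses: that is the click). Past 0.7 it stiffens quickly; beyond 0.95 (0.9 N m) it is being forced.
- cream_jar: A bystander: white jar, 60 mm in diameter, 55 mm high, on the table. Origin: centre of its underside.
- sanitiser: A bystander: clear bottle, 68 mm in diameter, 170 mm high, on the table. Origin: centre of its underside.

How it is judged (in metres and radians):
On the way, in this order (a step that is already met when the one before it is completed fails the run):
1. the green-capped bottle stands upright on the tester within 14 mm of the seat, let go, with the knob not yet clicked (horizontal distance between sample and seat below 0.014 m and z of sample in the frame of seat between -0.003 and 0.003 m and angle between sample's own z axis and vertical below 0.1 rad and contact force between the fingers and sample below 0.1 N and value of joint knob below 0.35 rad), for 0.2 s.
2. the jaw is against the bottle in the vee and the knob has clicked past its detent (value of joint knob above 0.45 rad and horizontal distance between sample and seat below 0.006 m and value of joint jaw above 0.0195 m), for 0.1 s.
At the end, for the whole second after the job is handed in: The green-capped bottle stands upright (within 0.1 rad) on the tester, within 5 mm of the seat and at rest, the jaw closed on it (travel 19.5 to 26.5 mm), the knob past its click (slip angle 0.5 to 0.95 rad), and the five black-capped bottles still stand in the crate (value of joint knob between 0.5 and 0.95 rad and value of joint jaw between 0.0195 and 0.0265 m and horizontal distance between sample and seat below 0.005 m and z of sample in the frame of seat between -0.004 and 0.004 m and angle between sample's own z axis and vertical below 0.1 rad and linear speed of sample below 0.02 m/s and distance between each of vial1, vial2, vial3, vial4, vial5 and crate below 0.12 m and angle between each of vial1, vial2, vial3, vial4, vial5's own z axis and vertical below 0.3 rad); the robot touches nothing.
It fails at once if the knob is forced beyond its click (slip angle over 0.95 rad) (value of joint knob above 0.95 rad).
It fails at once if the sample bottle is tipped over (more than 0.7 rad) (angle between sample's own z axis and vertical above 0.7 rad).
It fails at once if a bystander is knocked over (angle between any of vial1, vial2, vial3, vial4, vial5, cream_jar, sanitiser's own z axis and vertical above 0.6 rad).
It also fails if it takes over 62 s, if anything falls off the work surface, if the arm or the gripper's body presses on something with over 40 N, if the wrist force passes 120 N, or if a joint passes its speed limit or range.

ROBOT

A 6-joint arm with a two-finger parallel gripper is mounted at the origin on the work surface. World frame = base frame: x ahead of the robot, y to its left, z up, the work surface at z = 0. Lengths are in m, angles in degrees, forces in N, time in s.
With the tool pointing down it reaches from about 0.425 to 1.125 m from the base axis. Payload 14.9 kg.
Tool frame: the origin (TCP) lies between the finger pads, 19 mm behind the fingertips; this is the grasp point; z points along the fingers, y is the line along which they close (so a half turn about z gives the same grasp; the last joint's range is limited). The gripper opens to 91 mm and grips with 3 to 60 N. Pads are 32 mm wide; open, the fingers measure 118 mm over their backs; the gripper's body (76 mm by 178 mm) begins 60 mm behind the grasp point.
Start: joints at [-65.564, 21.709, 99.362, -0, 58.929, -1.908], TCP at [0.311, -0.627, 0.233] pointing down, gripper open.
Joint ranges: [-158.91, 158.91], [-42.39, 125.64], [0.06, 152.35], [-60.88, 240.88], [17.5, 164.5], [-176.32, 176.32]. Speed limits (degrees/s): [108.29, 108.29, 136.94, 180, 180, 180].

INTERFACE

Orientations are given as [roll, pitch, yaw] about the fixed x, y, z axes, in that order (R = Rz(yaw) Ry(pitch) Rx(roll)).
In Python, from rig import ctrl gives the robot as it stands.
- The arm moves only by the shell command python3 -m creep 'ROWS' [FORCE]. ROWS is JSON, one flat list of numbers, 7 for each row, row after row: the shift along the tool's x, y, z each as a share of 20 mm, from -1 to 1, then the turn, a rotation vector about the tool's x, y, z each as a share of 10 degrees, from -1 to 1, then the opening, from 0 (shut) to 1 (fully open). A call has 1 to 8 rows; each row shifts and turns the commanded pose from where the row before left it, along the tool's axes as they then stand; what a row does not reach is not made up. A row lasts 1/8 s, in which the tool goes at most 62.5 mm and 10.7 degrees, less where a joint would pass 70% of its speed; a pose out of reach is approached as far as the arm can. A call with a number of a shift or a turn outside -1 to 1 is refused whole. A call with a gripper value outside its range is refused whole. The fingers move at their own pace and stop on an object; FORCE is the grip in N (left out, the last holds). Time passes only in rows, so rows that do not move let the fingers close. It gives the time, the measured TCP pose, the force, the opening and the grip force at its end, in the units of the state.
- ctrl.get_state(): the state, without advancing time (a new reading comes with each control period).
- ctrl.grab_frame(name): name is "scene" or "side" or "wrist"; returns a dict with "img" (420x560x3 uint8, blue, green, red), "depth" (420x560 float32, m along the optical axis (not along the pixel's ray), 0 where there is no reading), "fx", "fy", "cx", "cy" (pixels), "R" (3x3) and "t" (3): a world point X has camera coordinates R X + t. Camera axes: x right, y down, z forward; pixel columns grow to the right and rows downward; lengths in m; the calibration is good to about 2 mm. A picture is of the moment at which its call begins.
- ctrl.sign_off(): hands the job in; it is judged then, once.
The state is a dict: "time_s": time; "joint_positions": joint angles; "joint_velocities": joint speeds; "joint_efforts": joint torques, N m; "tcp_pos": TCP position; "tool_rot": TCP orientation; "ft_force": force on the tool from outside, world axes, zero at the start; "torque": the same for the moment, N m; "opening": finger opening in m; "gripper_force": force on a finger pad.
Only numpy, scipy, OpenCV 4.12 (cv2) and the standard library are available. Lean on these libraries where they do the work, as an engineer would, in place of code of your own. Each camera call takes 0.05 s, during which the arm holds its last target. There are 200 camera calls.

## Working session

There is one attempt and no reset: what is moved stays moved. The work goes in short steps, Python scripts to look and compute and a shell command to move; the robot and the scene stay as the last step left them, time stands still between calls to the robot, and variables do not carry over. Pictures are saved under pics/ and viewed, at most 13 in all, crops included, and the job is handed in when it is done.

```bash
ls; mkdir -p pics
cat > h.py <<'E'
import numpy as np, cv2
from rig import ctrl
def ray(f,u,v):
    R=np.array(f["R"]);t=np.array(f["t"]);d=R.T@np.array([(u-f["cx"])/f["fx"],(v-f["cy"])/f["fy"],1.]);return -R.T@t,d
def plane(f,u,v,z):
    c,d=ray(f,u,v);return c+d*(z-c[2])/d[2]
def cloud(f):
    v,u=np.indices(f["depth"].shape);D=f["depth"]
    P=np.stack([(u-f["cx"])/f["fx"]*D,(v-f["cy"])/f["fy"]*D,D],-1)
    return (P-np.array(f["t"]))@np.array(f["R"])
def grab(n,name=None):
    f=ctrl.grab_frame(n)
    if name: cv2.imwrite("pics/"+name,f["img"])
    return f
E
python3 - <<'E'
from h import *
import pickle
F={n:grab(n,n+"0.png") for n in("scene","side","wrist")}
pickle.dump(F,open("f0.pkl","wb"))
for n,f in F.items(): print(n,ray(f,280,210),f["fx"])
s=ctrl.get_state();print(s)
cv2.imwrite("pics/both.png",cv2.resize(np.vstack([F["scene"]["img"],F["side"]["img"]]),(400,600)))
E
```

```text
pics
scene (array([0.95596268, 0.50909052, 0.54644461]), array([-0.4836408 , -0.60062623, -0.63716013])) 410.5999218985906
side (array([0.09801748, 0.50747278, 0.59950046]), array([ 0.58259542, -0.53140993, -0.61507527])) 467.6264710278259
wrist (array([ 0.38146397, -0.59233217,  0.3834651 ]), array([-0.25175932, -0.14025906, -0.95772382])) 368.637144208518
{'time_s': 0.15, 'joint_positions': array([-6.55658838e+01,  2.17336729e+01,  9.93854986e+01, -7.42430064e-05,
        5.89273437e+01, -1.90695563e+00]), 'joint_velocities': array([ 0.04160922, -0.01381949, -0.13271809, -0.07104955,  0.00572567,
       -0.02713176]), 'joint_efforts': array([ 9.29231974e-04, -7.64113569e+01, -4.34649646e+01,  6.51568919e-02,
        4.10870032e-02, -3.39231167e-05]), 'tcp_pos': array([ 0.31049805, -0.6270796 ,  0.23223474]), 'tool_rot': array([-1.79953508e+02, -1.48433915e-03,  2.63411096e+01]), 'ft_force': array([0.29811953, 0.00536136, 0.61819841]), 'torque': array([ 0.02738294, -0.02328738,  0.01388568]), 'gripper_force': 0.0, 'opening': 0.09111045687572564}
```

View pics/scene0.png

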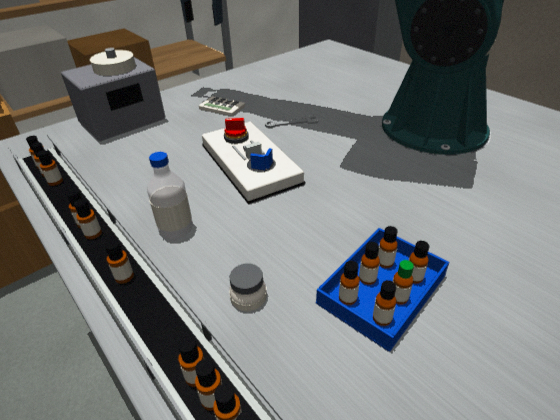

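View pics/side0.png

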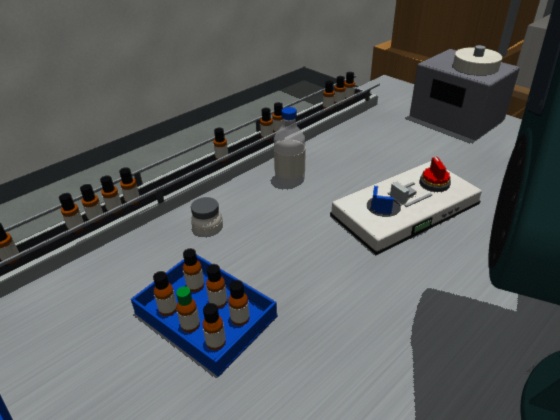

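The scene view shows the green cap at (406,268) in the blue crate around (383,285), the tester around (252,160) with the vee at (262,157) and the red knob at (236,130). The side view shows the cap at (184,297), the vee at (382,200) and the knob at (436,175).

Run:
```python
from h import *
import pickle
F=pickle.load(open("f0.pkl","rb"))
def mask(f,c):
    h=cv2.cvtColor(f["img"],cv2.COLOR_BGR2HSV);H,S,V=h[...,0],h[...,1],h[...,2]
    return {"g":(H>50)&(H<75)&(S>150)&(V>60),"b":(H>105)&(H<130)&(S>150)&(V>50),"r":((H<5)|(H>174))&(S>180)&(V>60),
      "w":(S<50)&(V>150)}[c]
def tri(a,b):
    (c1,d1),(c2,d2)=a,b
    s=np.linalg.lstsq(np.c_[d1,-d2],c2-c1,rcond=None)[0]
    p,q=c1+s[0]*d1,c2+s[1]*d2;return (p+q)/2,np.linalg.norm(p-q)
cen={}
for n in("scene","side"):
    f=F[n];P=cloud(f)
    for c in "gbr":
        k,l,st,ce=cv2.connectedComponentsWithStats(mask(f,c).astype(np.uint8))
        for i in range(1,k):
            if st[i,4]>25:
                m=(l==i)&(f["depth"]>0);Q=P[m]
                if len(Q)==0: continue
                print(n,c,st[i],ce[i].round(1),"med",np.median(Q,0).round(4),"z",np.percentile(Q[:,2],[2,50,98]).round(3))
                if c=='b' and st[i,4]>1000:
                    T=Q[abs(Q[:,2]-np.percentile(Q[:,2],97))<.004]
                    r=cv2.minAreaRect((T[:,:2]*1000).astype(np.float32));print("  crate rect",r,"n",len(T))
                if c=='b' and st[i,4]<1000 or c=='r':
                    T=Q[Q[:,2]>np.percentile(Q[:,2],98)-.005]
                    r=cv2.minAreaRect((T[:,:2]*1000).astype(np.float32));print("  top rect",r,"n",len(T),T.mean(0).round(4))
                if c=='g': 
                    cen[n]=ray(f,*ce[i]); T=Q[Q[:,2]>Q[:,2].max()-.003];print("  top",T.mean(0).round(4),T[:,2].max())
    # tester top
    h=(P[...,2]>.031)&(P[...,2]<.041)&(f["depth"]>0)&mask(f,"w")
    k,l,st,ce=cv2.connectedComponentsWithStats(h.astype(np.uint8))
    i=1+st[1:,4].argmax();T=P[l==i]
    T=P[(l==i)]
    r=cv2.minAreaRect((T[:,:2]*1000).astype(np.float32));print(n,"tester",r,st[i],np.median(T[:,2]))
print("green tri",tri(cen["scene"],cen["side"]))
```

```text
scene g [400 261  14   9 105] [406.4 265. ] med [0.5453 0.2988 0.0815] z [0.079 0.081 0.083]
  top [0.5453 0.2987 0.0818] 0.08412965138167393
scene b [250 149  23  21 331] [261.1 160.3] med [ 0.507  -0.1104  0.0557] z [0.037 0.056 0.072]
  top rect ((500.2254943847656, -112.63784790039062), (23.435815811157227, 50.02370834350586), 73.01898193359375) n 78 [ 0.5011 -0.1122  0.07  ]
scene b [149 152  19  15 231] [158.3 158.9] med [ 0.7342 -0.0963  0.1677] z [0.157 0.168 0.17 ]
  top rect ((732.625, -101.77489471435547), (29.76626205444336, 28.92741584777832), 18.390295028686523) n 157 [ 0.7333 -0.1007  0.1682]
scene b [ 316  228  133  123 5138] [380.9 294.3] med [0.5803 0.2808 0.0116] z [0.002 0.012 0.036]
  crate rect ((548.54833984375, 267.92193603515625), (192.19667053222656, 136.25173950195312), 8.430635452270508) n 1068
scene r [225 118  21  18 314] [234.7 126.7] med [ 0.4714 -0.2569  0.0685] z [0.056 0.069 0.087]
  top rect ((467.1579284667969, -263.11962890625), (16.807554244995117, 44.039676666259766), 52.509429931640625) n 65 [ 0.4665 -0.2608  0.0855]
scene tester ((481.2630004
[... 1223 characters left out ...]
  23 144] [  3.5 411.5] med [0.562  0.5549 0.0549] z [0.019 0.055 0.102]
  top rect ((519.58642578125, 555.5339965820312), (2.059711456298828, 11.322884559631348), 80.8193359375) n 16 [0.5187 0.5557 0.1004]
side r [423 158  26  25 330] [436.6 173. ] med [ 0.4604 -0.2553  0.0643] z [0.058 0.064 0.09 ]
  top rect ((466.0025634765625, -263.4629211425781), (12.711615562438965, 43.985572814941406), 52.591243743896484) n 78 [ 0.4641 -0.2606  0.0886]
side tester ((484.5208740234375, -193.77000427246094), (281.8062438964844, 142.47445678710938), 78.15047454833984) [ 333  161  149   79 3889] 0.03750791818909408
green tri (array([0.54588275, 0.29802459, 0.08280645]), np.float64(0.0027857020670208135))
```

```bash
python3 -m creep '[1,-0.95,0,0,0,0,1, 1,-0.95,0,0,0,0,1, 1,-0.95,0,0,0,0,1, 1,-0.95,0,0,0,0,1, 1,-0.95,0,0,0,0,1, 1,-0.95,0,0,0,0,1, 1,-0.95,0,0,0,0,1, 1,-0.95,0,0,0,0,1]'
python3 -m creep '[1,-0.95,0,0,0,0,1, 1,-0.95,0,0,0,0,1, 1,-0.95,0,0,0,0,1, 1,-0.95,0,0,0,0,1, 1,-0.95,0,0,0,0,1, 1,-0.95,0,0,0,0,1, 1,-0.95,0,0,0,0,1, 1,-0.95,0,0,0,0,1]'
python3 -m creep '[1,-0.95,0,0,0,0,1, 1,-0.95,0,0,0,0,1, 0,0,0,0,0,0,1, 0,0,0,0,0,0,1]'
python3 - <<'E'
from h import *
import pickle
f=grab("wrist","w1.png");pickle.dump(f,open("w1.pkl","wb"));print(ray(f,280,210))
E
```

```text
time_s: 1.15
tcp_pos: [0.3871, -0.4183, 0.2328]
tool_rot: [180.0, -0.0, 26.4]
ft_force: [0.8, -0.1, -0.3]
opening: 0.0912
gripper_force: 0.0
time_s: 2.15
tcp_pos: [0.4627, -0.2112, 0.2328]
tool_rot: [180.0, -0.0, 26.4]
ft_force: [-0.8, 0.2, 0.1]
opening: 0.0914
gripper_force: 0.0
time_s: 2.65
tcp_pos: [0.4813, -0.1608, 0.2328]
tool_rot: [180.0, 0.0, 26.4]
ft_force: [0.1, -0.4, -0.3]
opening: 0.0914
gripper_force: 0.0
(array([ 0.55220019, -0.12593734,  0.38407967]), array([-0.25121319, -0.14139446, -0.95770028]))
```

View pics/w1.png

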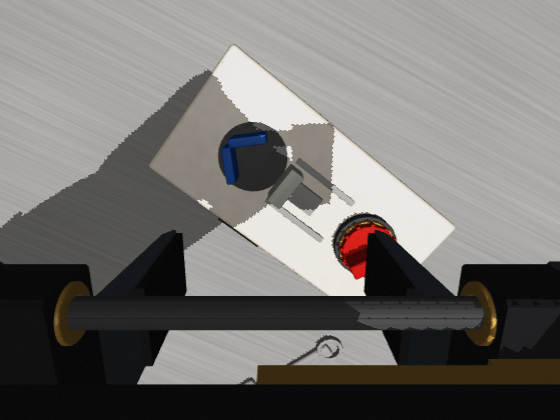

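The wrist view shows the vee plates between (229,150) and (265,138)/(232,182), the dark pad around (255,157), the jaw at (285,187) and the knob at (365,248), partly behind a finger.

Run:
```python
from h import *
import pickle
f=pickle.load(open("w1.pkl","rb"));F=pickle.load(open("f0.pkl","rb"))
P=cloud(f);h=cv2.cvtColor(f["img"],cv2.COLOR_BGR2HSV);H,S,V=h[...,0],h[...,1],h[...,2]
ok=f["depth"]>0;v,u=np.indices(ok.shape)
# tester outline
top=ok&(abs(P[...,2]-np.median(P[60:120,230:280,2][(P[60:120,230:280,2]>.03)]))<.004)&(S<40)&(u>140)&(u<460)&(v<300)
print("top z",np.median(P[top][:,2]))
a=np.radians(-11.65);ex=np.array([np.cos(a),np.sin(a)]);ey=np.array([-np.sin(a),np.cos(a)])
c0=np.array([.483,-.192]);tf=lambda X:np.c_[(X[:,:2]-c0)@ex,(X[:,:2]-c0)@ey,X[:,2]]
for side in [[(234,44),(150,164)],[(234,44),(454,228)]]:
    w=[plane(f,*p,.036)[:2] for p in side];d=w[1]-w[0];print("edge",np.round(w,4),np.degrees(np.arctan2(d[1],d[0])),np.linalg.norm(d))
b=ok&(H>105)&(H<130)&(S>120)&(v<220)
Q=tf(P[b]);print("blue z",np.percentile(Q[:,2],[2,50,98]))
T=Q[Q[:,2]>np.percentile(Q[:,2],98)-.005]
print("n",len(T),"x",T[:,0].min(),T[:,0].max(),"y",T[:,1].min(),T[:,1].max())
ap=(T[:,0].min()+T[:,0].max())/2
for s in(-1,1):
    M=T[(s*(T[:,0]-ap)>.004)];d=M[:,:2]-M[:,:2].mean(0);w=np.linalg.svd(d,full_matrices=False)[2];
    n=w[1]*np.sign(-w[1][1]); q=M[:,:2]@n;print(s,"dir",np.degrees(np.arctan2(w[0][1],w[0][0])),"n",n,"q",np.percentile(q,[2,50,98]))
    globals()["L%d"%(s+1)]=(n,np.percentile(q,97))
A=np.array([L0[0],L2[0]]);r=np.array([L0[1],L2[1]])+.015
s=np.linalg.solve(A,r);print("seat tester",s,"world",c0+s[0]*ex+s[1]*ey)
# dark pad
dk=ok&(V<75)&(S<60)&(abs(P[...,2]-.037)<.006)&(v<200)&(u>200)&(u<300)
D=tf(P[dk]);print("pad",cv2.minEnclosingCircle((D[:,:2]*1000).astype(np.float32)),len(D))
# jaw
J=ok&(P[...,2]>.055)&(v>150)&(v<225)&(u>255)&(u<330)&(S<60)
Jq=tf(P[J]);print("jaw x",np.percentile(Jq[:,0],[2,50,98]),"y",np.percentile(Jq[:,1],[2,50,98]),"z",np.percentile(Jq[:,2],[2,50,98]))
R=ok&((H<6)|(H>174))&(S>150)&(v<300);Z=P[R];print("red z",np.percentile(Z[:,2],[2,50,98]))
Z=Z[Z[:,2]>.08];print("bar",cv2.minAreaRect((Z[:,:2]*1000).astype(np.float32)),len(Z), tf(Z).mean(0))
```

```text
top z 0.035378192131371354
edge [[ 0.5782 -0.0737]
 [ 0.4468 -0.0461]] 168.10775688152546 0.1342147032823305
edge [[ 0.5782 -0.0737]
 [ 0.5214 -0.3418]] -101.96192746050401 0.2739618226392764
blue z [0.03744845 0.07086027 0.07250819]
n 717 x -0.02623390403486197 0.027111262452321847 y 0.06323624032833841 0.08976542709514439
-1 dir -131.91220809860934 n [ 0.74416923 -0.66799113] q [-0.06468521 -0.06084919 -0.0569439 ]
1 dir 133.02118207736476 n [-0.73110152 -0.68226869] q [-0.06634804 -0.06264553 -0.05853509]
seat tester [0.0004098 0.0635287] world [ 0.49622988 -0.12986278]
pad ((2.843001365661621, 58.17332077026367), 37.981201171875) 2529
jaw x [-0.01680153  0.001267    0.01815567] y [0.017965   0.02545099 0.03154448] z [0.05661231 0.06714653 0.06865202]
red z [0.05593554 0.06193065 0.21486836]
bar ((483.66790771484375, -229.04400634765625), (94.76458740234375, 16.063690185546875), 45.90937042236328) 316 [-0.00513756 -0.05475793  0.11147374]
```

```bash
python3 -m creep '[0.65,-0.95,0,0,0,0,1, 0.65,-0.95,0,0,0,0,1, 0.65,-0.95,0,0,0,0,1, 0.65,-0.95,0,0,0,0,1, 0.65,-0.95,0,0,0,0,1, 0.65,-0.95,0,0,0,0,1, 0.65,-0.95,0,0,0,0,1, 0.65,-0.95,0,0,0,0,1]' >/dev/null
python3 -m creep '[0.65,-0.95,0,0,0,0,0.5, 0.65,-0.95,0,0,0,0,0.5, 0.65,-0.95,0,0,0,0,0.5, 0.65,-0.95,0,0,0,0,0.5, 0.65,-0.95,0,0,0,0,0.5, 0.65,-0.95,0,0,0,0,0.5, 0.65,-0.95,0,0,0,0,0.5, 0.65,-0.95,0,0,0,0,0.5]' >/dev/null
python3 -m creep '[0.65,-0.95,0,0,0,0,0.5, 0.65,-0.95,0,0,0,0,0.5, 0.65,-0.95,0,0,0,0,0.5, 0.65,-0.95,0,0,0,0,0.5, 0,0,0,0,0,0.9,0.5, 0,0,0,0,0,0.9,0.5, 0,0,0,0,0,0,0.5]'
cat > cap.py <<'E'
from h import *
f=grab("wrist","w2.png");P=cloud(f);h=cv2.cvtColor(f["img"],cv2.COLOR_BGR2HSV);H,S,V=h[...,0],h[...,1],h[...,2]
m=(H>50)&(H<75)&(S>130)&(V>40)
k,l,st,ce=cv2.connectedComponentsWithStats(m.astype(np.uint8));i=1+st[1:,4].argmax()
Q=P[(l==i)&(f["depth"]>0)];z=np.percentile(Q[:,2],95)
T=Q[Q[:,2]>z-.004];(cx,cy),r=cv2.minEnclosingCircle((T[:,:2]*1000).astype(np.float32));print(st[i],ce[i],"z",z,"c",cx,cy,"r",r)
c,d=ray(f,*ce[i]);print("ray at cap top",plane(f,*ce[i],.083))
s=ctrl.get_state();p=s["tcp_pos"];y=np.radians(s["tool_rot"][2]);D=np.array([cx,cy])/1e3-p[:2]
print("move tool mm",1e3*(D@[np.cos(y),np.sin(y)]),1e3*(D@[np.sin(y),-np.cos(y)]),"z",p[2])
E
python3 cap.py
```

```text
time_s: 5.58
tcp_pos: [0.5459, 0.2955, 0.2326]
tool_rot: [180.0, 0.0, 8.4]
ft_force: [-0.3, -0.3, 0.7]
opening: 0.0461
gripper_force: 0.0
[262 181  24  27 507] [273.50098619 194.11242604] z 0.08337778909734617 c 546.5331420898438 296.4585266113281 r 10.147504806518555
ray at cap top [0.5484348  0.29651778 0.083     ]
move tool mm 0.788057639436688 -0.9814735992271187 z 0.23268587820595318
```

View pics/w2.png

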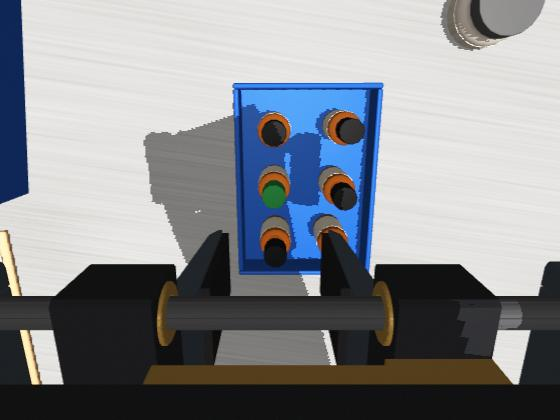

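The green cap is at (273,194), in the middle row and in line with the fingers, and two views agree on it within 2 mm. Next I descend and grip.

```bash
python3 -m creep '[0,-0.05,1,0,0,0,0.43, 0,0,1,0,0,0,0.43, 0,0,1,0,0,0,0.43, 0,0,1,0,0,0,0.43, 0,0,1,0,0,0,0.43, 0,0,1,0,0,0,0.43, 0,0,1,0,0,0,0.43, 0,0,1,0,0,0,0.43]'
python3 -m creep '[0,0,0,0,0,0,0.43, 0,0,0,0,0,0,0, 0,0,0,0,0,0,0, 0,0,0,0,0,0,0, 0,0,0,0,0,0,0]' 15
```

```text
time_s: 6.62
tcp_pos: [0.5457, 0.2958, 0.0714]
tool_rot: [-180.0, -0.0, 8.3]
ft_force: [-0.3, -0.3, -0.5]
opening: 0.0389
gripper_force: 0.0
time_s: 7.25
tcp_pos: [0.5462, 0.2961, 0.0734]
tool_rot: [-180.0, -0.1, 8.3]
ft_force: [-0.1, 0.7, 6.0]
opening: 0.0207
gripper_force: 15.0
```

```bash
python3 -m creep '[0,0,-1,0,0,0,0, 0,0,-1,0,0,0,0, 0,0,-1,0,0,0,0, 0,0,-1,0,0,0,0, 0,0,-1,0,0,0,0, 0,0,-1,0,0,0,0]'
python3 -m creep '[-0.26,0.95,0,0,0,0,0, -0.26,0.95,0,0,0,0,0, -0.26,0.95,0,0,0,0,0, -0.26,0.95,0,0,0,0,0, -0.26,0.95,0,0,0,0,0, -0.26,0.95,0,0,0,0,0, -0.26,0.95,0,0,0,0,0, -0.26,0.95,0,0,0,0,0]'
python3 -m creep '[-0.26,0.95,0,0,0,0,0, -0.26,0.95,0,0,0,0,0, -0.26,0.95,0,0,0,0,0, -0.26,0.95,0,0,0,0,0, -0.26,0.95,0,0,0,0,0, -0.26,0.95,0,0,0,0,0, -0.26,0.95,0,0,0,0,0, -0.26,0.95,0,0,0,0,0]'
python3 -m creep '[-0.26,0.95,0,0,0,0,0, -0.26,0.95,0,0,0,0,0, -0.26,0.95,0,0,0,0,0, -0.26,0.95,0,0,0,0,0, -0.26,0.95,0,0,0,0,0, -0.26,0.95,0,0,0,0,0, 0,0,0,0,0,0,0, 0,0,0,0,0,0,0]'
python3 - <<'E'
from h import *
f=grab("wrist","w3.png");g=grab("side");s=grab("scene")
cv2.imwrite("pics/c3.png",np.hstack([cv2.resize(g["img"][120:270,300:500],(400,300)),cv2.resize(s["img"][70:220,160:360],(400,300))]))
E
```

```text
time_s: 8.0
tcp_pos: [0.5457, 0.2958, 0.1942]
tool_rot: [-180.0, -0.0, 8.3]
ft_force: [0.0, 0.8, -0.6]
opening: 0.0205
gripper_force: 15.0
time_s: 9.0
tcp_pos: [0.5264, 0.1381, 0.1928]
tool_rot: [180.0, -0.0, 8.3]
ft_force: [-0.4, 0.4, -1.4]
opening: 0.0203
gripper_force: 15.0
time_s: 10.0
tcp_pos: [0.5073, -0.0183, 0.1927]
tool_rot: [-180.0, -0.0, 8.3]
ft_force: [-0.6, 0.4, -0.7]
opening: 0.0201
gripper_force: 15.0
time_s: 11.0
tcp_pos: [0.493, -0.1343, 0.1927]
tool_rot: [-180.0, 0.0, 8.3]
ft_force: [-1.5, 0.3, -1.2]
opening: 0.0205
gripper_force: 15.0
```

View pics/c3.png

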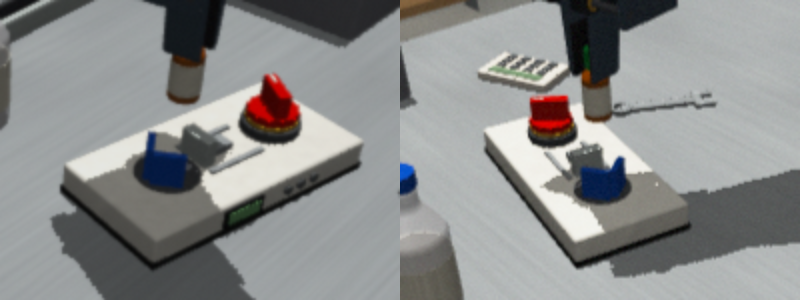

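The bottle hangs upright above the vee: bottom at (183,97) in the left crop and (597,115) in the right, with the jaw and vee below clear. I shift x by +2 mm and lower.

```bash
python3 -m creep '[0.11,0,1,0,0,0,0, 0,0,1,0,0,0,0, 0,0,1,0,0,0,0, 0,0,1,0,0,0,0, 0,0,0.25,0,0,0,0, 0,0,0,0,0,0,0, 0,0,0,0,0,0,0]'
python3 -m creep '[0,0,0.08,0,0,0,0, 0,0,0,0,0,0,0]'
python3 - <<'E'
from h import *
f=grab("wrist","w4.png");g=grab("side");s=grab("scene")
cv2.imwrite("pics/c4.png",np.hstack([cv2.resize(g["img"][120:270,300:500],(400,300)),cv2.resize(s["img"][70:220,160:360],(400,300))]))
E
```

```text
time_s: 12.02
tcp_pos: [0.4958, -0.1341, 0.1085]
tool_rot: [180.0, -0.1, 8.4]
ft_force: [0.0, 0.5, -1.2]
opening: 0.0207
gripper_force: 15.0
time_s: 12.28
tcp_pos: [0.4955, -0.1341, 0.1064]
tool_rot: [180.0, -0.0, 8.3]
ft_force: [0.3, 1.0, -0.9]
opening: 0.0201
gripper_force: 15.0
```

View pics/c4.png

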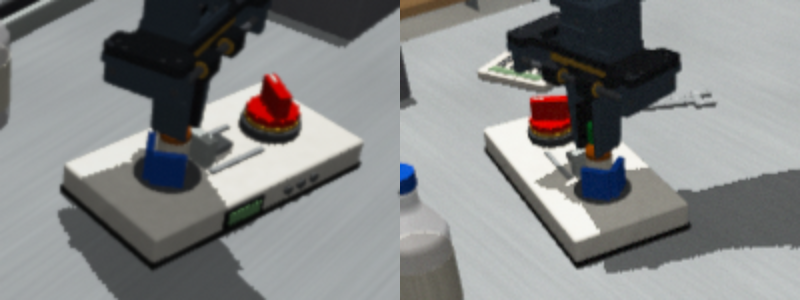

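The bottle is between the vee plates, at (170,140) in the left crop and (600,152) in the right, not touching yet. I lower in 1 mm steps until contact.

```bash
python3 -m creep '[0,0,0.05,0,0,0,0, 0,0,0,0,0,0,0]' | egrep 'tcp|ft'
python3 -m creep '[0,0,0.05,0,0,0,0, 0,0,0,0,0,0,0]'| egrep 'tcp|ft'
```

```text
tcp_pos: [0.4953, -0.134, 0.1051]
ft_force: [-0.3, -0.1, -0.6]
tcp_pos: [0.4957, -0.1341, 0.1045]
ft_force: [-1.7, 1.3, 6.2]
```

```bash
python3 -m creep '[0,0,0,0,0,0,0.45, 0,0,0,0,0,0,0.45, 0,0,0,0,0,0,0.45, 0,0,0,0,0,0,0.45]'
python3 -m creep '[0,0,-0.5,0,0,0,0.45, 0,0,-1,0,0,0,0.45, 0,0,-1,0,0,0,0.45, 0,0,-1,0,0,0,0.45, 0,0,-1,0,0,0,0.45, 0,0,-1,0,0,0,0.45, 0,0,0,0,0,0,0.45]'
python3 cap.py
python3 - <<'E'
from h import *
g=grab("side");s=grab("scene")
for f in(g,s):
    P=cloud(f);h=cv2.cvtColor(f["img"],cv2.COLOR_BGR2HSV)
    r=((h[...,0]<6)|(h[...,0]>174))&(h[...,1]>170)&(f["depth"]>0)&(P[...,2]>.08)&(P[...,2]<.095)
    Z=P[r];Z=Z[np.linalg.norm(Z[:,:2]-[.467,-.264],axis=1)<.04];print(cv2.minAreaRect((Z[:,:2]*1000).astype(np.float32)),Z[:,2].max(),len(Z))
cv2.imwrite("pics/c5.png",np.hstack([cv2.resize(g["img"][120:270,300:500],(400,300)),cv2.resize(s["img"][70:220,160:360],(400,300))]))
E
```

```text
time_s: 13.42
tcp_pos: [0.4953, -0.134, 0.1041]
tool_rot: [-180.0, 0.0, 8.3]
ft_force: [-0.5, 0.3, 0.8]
opening: 0.0408
gripper_force: 0.0
time_s: 14.3
tcp_pos: [0.4961, -0.1343, 0.2158]
tool_rot: [179.9, -0.2, 8.3]
ft_force: [0.3, 0.1, -0.3]
opening: 0.041
gripper_force: 0.0
[260 196  28  32 716] [273.61871508 211.79888268] z 0.11421112229804621 c 495.7547302246094 -134.1108856201172 r 10.25974178314209
ray at cap top [ 0.48879107 -0.13505626  0.083     ]
move tool mm 0.17020967845673887 0.035535120631363645 z 0.214700695505801
((466.9063720703125, -263.1874694824219), (13.578875541687012, 45.870601654052734), 55.803062438964844) 0.09214756674799483 118
((466.72247314453125, -263.31024169921875), (16.987810134887695, 43.7433967590332), 50.49512481689453) 0.08822491538098926 81
```

View pics/c5.png

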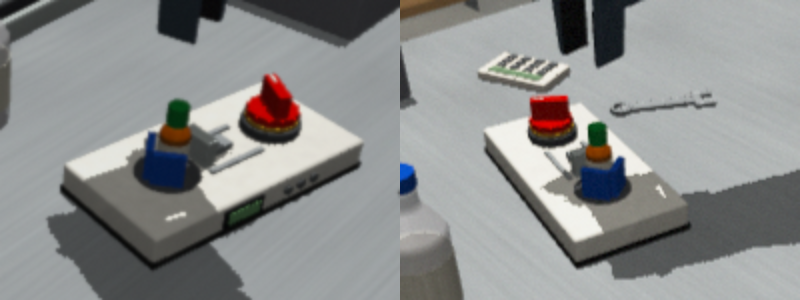

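The bottle stands upright in the vee with its cap top at 114 mm, as expected. Next I go to the knob.

```bash
python3 -m creep '[-0.34,0.89,0,0,0,0,0.45, -0.34,0.89,0,0,0,0,0.45, -0.34,0.89,0,0,0,0,0.45, -0.34,0.89,0,0,0,0,0.45, -0.34,0.89,0,0,0,0,0.45, -0.34,0.89,0,0,0,0,0.45, -0.34,0.89,0,0,0,0,0.45]' |egrep 'tcp|rot'
python3 -m creep '[0,0,0,0,0,-1,0.45, 0,0,0,0,0,-1,0.45, 0,0,0,0,0,-1,0.45, 0,0,0,0,0,-1,0.45, 0,0,0,0,0,-1,0.45, 0,0,0,0,0,-1,0.45, 0,0,0,0,0,-1,0.45]' |egrep 'tcp|rot'
python3 -m creep '[0,0,0,0,0,-1,0.45, 0,0,0,0,0,-1,0.45, 0,0,0,0,0,-1,0.45, 0,0,0,0,0,-1,0.45, 0,0,0,0,0,-1,0.45, 0,0,0,0,0,-1,0.45, 0,0,0,0,0,-0.45,0.45, 0,0,0,0,0,0,0.45]'
python3 - <<'E'
from h import *
f=grab("wrist","w5.png");P=cloud(f);h=cv2.cvtColor(f["img"],cv2.COLOR_BGR2HSV)
r=((h[...,0]<6)|(h[...,0]>174))&(h[...,1]>150)&(f["depth"]>0)&(P[...,2]<.1)
Z=P[r];print(np.percentile(Z[:,2],[2,50,98]));T=Z[Z[:,2]>.083]
print("top",cv2.minAreaRect((T[:,:2]*1000).astype(np.float32)),len(T))
print("all",cv2.minEnclosingCircle((Z[:,:2]*1000).astype(np.float32)))
print(ctrl.get_state()["joint_positions"].round(1))
E
```

```text
tcp_pos: [0.466, -0.2655, 0.2142]
tool_rot: [180.0, -0.0, 8.3]
tcp_pos: [0.4662, -0.2648, 0.2141]
tool_rot: [-180.0, 0.0, 78.7]
time_s: 17.2
tcp_pos: [0.4662, -0.2647, 0.2141]
tool_rot: [-180.0, 0.0, 142.8]
ft_force: [-0.1, -0.2, -0.3]
opening: 0.0411
gripper_force: 0.0
[0.05913072 0.06181778 0.0883324 ]
top ((467.77886962890625, -267.4144287109375), (13.430853843688965, 45.92177200317383), 52.38627624511719) 896
all ((468.90576171875, -267.1222229003906), 28.510160446166992)
[-32.1   8.4 118.9   0.   52.7 -84.8]
```

View pics/w5.png

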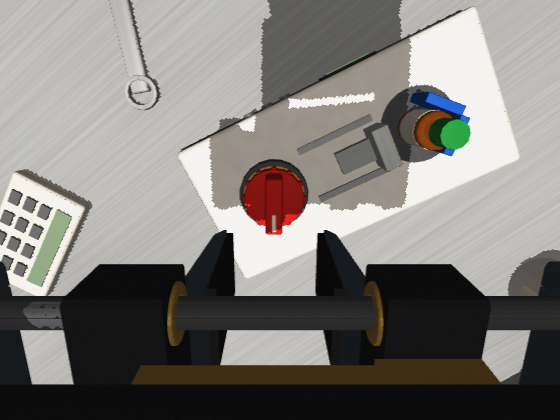

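The knob bar is centred at (273,200) between the fingers and aligned; the bottle stands at (430,130) in the vee.

```bash
cat > st.py <<'E'
from rig import ctrl
s=ctrl.get_state();print(s["time_s"],s["tcp_pos"].round(4),"yaw",s["tool_rot"].round(1)[2],"F",s["ft_force"].round(1),"M",s["torque"].round(3),"j6",s["joint_positions"][5].round(1),"op",round(s["opening"],4),"g",s["gripper_force"])
E
python3 -m creep '[0,0,1,0,0,0,0.45, 0,0,1,0,0,0,0.45, 0,0,1,0,0,0,0.45, 0,0,1,0,0,0,0.45, 0,0,1,0,0,0,0.45, 0,0,1,0,0,0,0.45, 0,0,0.4,0,0,0,0.45, 0,0,0,0,0,0,0.45]'
python3 -m creep '[0,0,0,0,0,0,0, 0,0,0,0,0,0,0, 0,0,0,0,0,0,0, 0,0,0,0,0,0,0]' 40 >/dev/null; python3 st.py
```

```text
time_s: 18.25
tcp_pos: [0.4662, -0.2643, 0.086]
tool_rot: [-180.0, -0.0, 142.8]
ft_force: [-0.8, -0.6, 0.8]
opening: 0.041
gripper_force: 0.0
18.75 [ 0.466  -0.2652  0.0867] yaw 142.9 F [-10.2 -12.8   5.9] M [-2.041  1.663 -0.057] j6 -84.9 op 0.0138 g 39.93999660015106
```

```bash
python3 -m creep '[-0.05,-0.06,0,0,0,0,0, 0,0,0,0,0,0,0, 0,0,0,0,0,0,0]' >/dev/null; python3 st.py
python3 -m creep '[0,0,0,0,0,0.5,0, 0,0,0,0,0,0.5,0, 0,0,0,0,0,0,0]'>/dev/null; python3 st.py
```

```text
19.125 [ 0.4659 -0.2656  0.0866] yaw 142.8 F [-7.6  2.6 12. ] M [0.582 1.051 0.036] j6 -85.0 op 0.0138 g 39.967310428619385
19.5 [ 0.4661 -0.2653  0.0866] yaw 132.8 F [-3.8  6.7 12.1] M [1.344 0.548 0.042] j6 -74.9 op 0.0138 g 39.97055947780609
```

```bash
python3 -m creep '[0.03,0,0,0,0,0.7,0, 0,0,0,0,0,0.7,0, 0,0,0,0,0,0.6,0, 0,0,0,0,0,0,0]'>/dev/null; python3 st.py
python3 - <<'E'
from h import *
g=grab("side");s=grab("scene")
cv2.imwrite("pics/c6.png",np.hstack([cv2.resize(g["img"][140:240,320:453],(400,300)),cv2.resize(s["img"][90:190,190:323],(400,300))]))
E
```

```text
20.0 [ 0.4667 -0.2649  0.0867] yaw 112.7 F [4.3 9.2 4.8] M [ 1.785 -1.144  0.081] j6 -54.9 op 0.0136 g 39.97293412685394
```

View pics/c6.png

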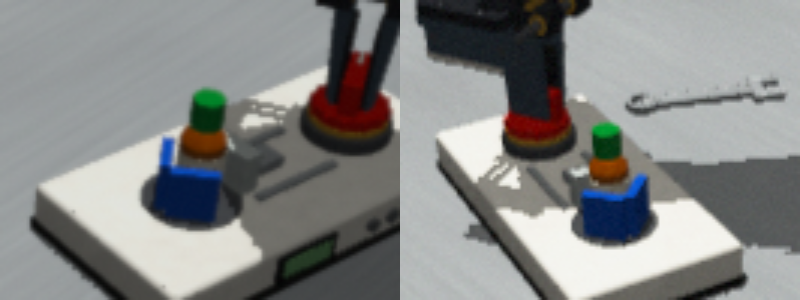

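The jaw is now close to the bottle ((255,155) in the left crop), and the bottle stands upright.

```bash
python3 -m creep '[0.03,0.03,0,0,0,0.5,0, 0,0,0,0,0,0.5,0, 0,0,0,0,0,0,0]'>/dev/null; python3 st.py
python3 -m creep '[0,0,0,0,0,0.5,0, 0,0,0,0,0,0.5,0, 0,0,0,0,0,0,0]'>/dev/null; python3 st.py
```

```text
20.475 [ 0.4672 -0.2646  0.0867] yaw 102.8 F [4.2 3.1 1.9] M [ 0.705 -1.025  0.1  ] j6 -44.8 op 0.0137 g 39.963364005088806
20.85 [ 0.4675 -0.2646  0.0867] yaw 92.8 F [6.2 4.7 0.5] M [ 0.959 -1.595  0.064] j6 -34.8 op 0.0136 g 39.966269731521606
```

```bash
python3 -m creep '[0.02,0.03,0,0,0,0.5,0, 0,0,0,0,0,0.5,0, 0,0,0,0,0,0,0]'>/dev/null; python3 st.py
python3 -m creep '[0,0,0,0,0,0.5,0, 0,0,0,0,0,0,0]'>/dev/null; python3 st.py
python3 -m creep '[0,0,0,0,0,0.5,0, 0,0,0,0,0,0,0]'>/dev/null; python3 st.py
```

```text
21.225 [ 0.468  -0.2646  0.0867] yaw 82.8 F [ 4.9  0.1 -0.6] M [ 0.081 -1.253  0.028] j6 -24.8 op 0.0134 g 39.95996654033661
21.475 [ 0.4682 -0.2646  0.0868] yaw 77.8 F [ 7.5  0.2 -2.3] M [ 0.047 -1.52   0.1  ] j6 -19.8 op 0.0133 g 39.960206151008606
21.725 [ 0.4684 -0.2647  0.0868] yaw 72.8 F [ 7.5  0.1 -3.8] M [ 0.047 -1.77   0.077] j6 -14.8 op 0.0136 g 39.96055483818054
```

```bash
python3 -m creep '[0,0.03,0,0,0,0.5,0, 0,0,0,0,0,0,0]'>/dev/null; python3 st.py
python3 -m creep '[0,0,0,0,0,0.5,0, 0,0,0,0,0,0,0]'>/dev/null; python3 st.py
python3 -m creep '[0,0,0,0,0,0.5,0, 0,0,0,0,0,0,0]'>/dev/null; python3 st.py
```

```text
21.975 [ 0.4686 -0.2648  0.0867] yaw 67.8 F [ 5.7  1.  -1.5] M [-0.023 -1.362  0.05 ] j6 -9.8 op 0.014 g 39.95897591114044
22.225 [ 0.4688 -0.2649  0.0867] yaw 62.8 F [ 8.  -0.1 -2.9] M [-0.09  -1.571  0.107] j6 -4.8 op 0.0136 g 39.95861113071442
22.475 [ 0.469  -0.265   0.0868] yaw 57.8 F [ 8.4 -0.2 -3.5] M [-0.223 -1.767  0.089] j6 0.2 op 0.0138 g 39.95856285095215
```

```bash
python3 -m creep '[0,0.03,0,0,0,0.5,0, 0,0,0,0,0,0,0]'>/dev/null; python3 st.py
python3 -m creep '[0,0,0,0,0,0.5,0, 0,0,0,0,0,0,0]'>/dev/null; python3 st.py
python3 -m creep '[0,0,0,0,0,0.5,0, 0,0,0,0,0,0,0]'>/dev/null; python3 st.py
```

```text
22.725 [ 0.4692 -0.2651  0.0868] yaw 52.8 F [ 7.4 -0.4 -1.7] M [ 0.047 -1.465  0.133] j6 5.2 op 0.0135 g 39.95834290981293
22.975 [ 0.4694 -0.2652  0.0868] yaw 47.8 F [ 8.5 -0.5 -3.6] M [-0.111 -1.552  0.126] j6 10.2 op 0.0136 g 39.95714485645294
23.225 [ 0.4695 -0.2653  0.0868] yaw 42.8 F [ 7.5 -1.5 -4.4] M [-0.33  -1.671 -0.025] j6 15.2 op 0.0132 g 39.9572217464447
```

```bash
cat > chk.py <<'E'
from h import *
M=[]
for n in("side","scene","side","scene"):
    f=grab(n);M.append(ctrl.get_state()["torque"][2])
    P=cloud(f);h=cv2.cvtColor(f["img"],cv2.COLOR_BGR2HSV);H,S,V=h[...,0],h[...,1],h[...,2];ok=f["depth"]>0
    a=np.radians(-11.8);ex=np.array([np.cos(a),np.sin(a)]);ey=np.array([-np.sin(a),np.cos(a)]);q=P[...,:2]-[.483,-.192];x=q@ex;y=q@ey;z=P[...,2]
    g=ok&(H>50)&(H<75)&(S>130)&(z>.108)&(abs(y-.06)<.04);j=ok&(S<70)&(z>.058)&(z<.074)&(abs(x)<.02)&(y>0)&(y<.055)
    print(n,"cap",x[g].mean().round(4),y[g].mean().round(4),"jaw y",np.percentile(y[j],[5,50,95]).round(4),j.sum())
    cv2.imwrite("pics/k_%s.png"%n,f["img"])
print(np.round(M,3))
E
python3 chk.py
python3 -c "
import cv2,numpy as np
cv2.imwrite('pics/c7.png',np.hstack([cv2.resize(cv2.imread('pics/k_side.png')[140:240,320:453],(400,300)),cv2.resize(cv2.imread('pics/k_scene.png')[90:190,190:323],(400,300))]))"
```

```text
side cap -0.0024 0.0668 jaw y [0.0354 0.0434 0.0494] 82
scene cap -0.0107 0.0671 jaw y [0.0381 0.0449 0.05  ] 29
side cap -0.0022 0.0667 jaw y [0.0354 0.043  0.05  ] 80
scene cap -0.0011 0.068 jaw y [0.0368 0.0453 0.0508] 30
[-0.023 -0.06  -0.014 -0.04 ]
```

View pics/c7.png

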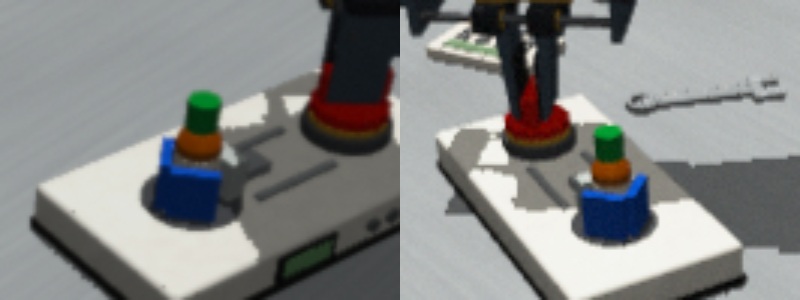

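The bottle is now pushed home in the vee with the jaw against it, and the torque has dropped from 0.13 to slightly negative. I continue in 3° steps, watching its sign.

```bash
python3 -m creep '[0,0.03,0,0,0,0.3,0, 0,0,0,0,0,0,0]'>/dev/null; python3 st.py;python3 chk.py|tail -1
python3 -m creep '[0,0,0,0,0,0.3,0, 0,0,0,0,0,0,0]'>/dev/null; python3 st.py;python3 chk.py|tail -1
```

```text
23.675 [ 0.4696 -0.2655  0.0867] yaw 39.8 F [ 6.7  1.4 -1. ] M [ 0.054 -1.279 -0.111] j6 18.2 op 0.0136 g 39.95721459388733
[-0.172 -0.161 -0.2   -0.129]
24.125 [ 0.4697 -0.2656  0.0868] yaw 36.8 F [ 7.1  0.8 -3. ] M [-0.122 -1.349 -0.189] j6 21.2 op 0.0138 g 39.95773494243622
[-0.126 -0.213 -0.204 -0.171]
```

```bash
python3 -m creep '[0,0,0,0,0,0.3,0, 0,0,0,0,0,0,0]'>/dev/null; python3 st.py;python3 chk.py|tail -1
python3 -m creep '[0,0,0,0,0,0.2,0, 0,0,0,0,0,0,0]'>/dev/null; python3 st.py;python3 chk.py|tail -1
```

```text
24.575 [ 0.4697 -0.2657  0.0868] yaw 33.8 F [ 6.7 -0.9 -3.1] M [-0.306 -1.402 -0.181] j6 24.2 op 0.0137 g 39.95814800262451
[-0.189 -0.208 -0.119 -0.182]
25.025 [ 0.4697 -0.2658  0.0868] yaw 31.8 F [ 7.1 -2.2 -3.2] M [-0.426 -1.355 -0.207] j6 26.2 op 0.0141 g 39.95817482471466
[-0.164 -0.222 -0.161 -0.22 ]
```

```bash
python3 -m creep '[0,0,0,0,0,0.2,0, 0,0,0,0,0,0,0]'>/dev/null; python3 st.py;python3 chk.py|tail -1
python3 -m creep '[0,0,0,0,0,0.2,0, 0,0,0,0,0,0,0]'>/dev/null; python3 st.py;python3 chk.py|tail -1
```

```text
25.475 [ 0.4698 -0.2658  0.0868] yaw 29.8 F [ 7.3 -3.5 -2.8] M [-0.615 -1.335 -0.162] j6 28.2 op 0.0139 g 39.95819807052612
[-0.205 -0.183 -0.189 -0.243]
25.925 [ 0.4698 -0.2659  0.0868] yaw 27.8 F [ 7.2 -3.6 -3.8] M [-0.747 -1.375 -0.169] j6 30.2 op 0.014 g 39.958375096321106
[-0.14  -0.16  -0.174 -0.127]
```

```bash
python3 -m creep '[0,0,0,0,0,0.2,0, 0,0,0,0,0,0,0]'>/dev/null; python3 st.py;python3 chk.py|tail -1
python3 -m creep '[0,0,0,0,0,0.2,0, 0,0,0,0,0,0,0]'>/dev/null; python3 st.py;python3 chk.py|tail -1
```

```text
26.375 [ 0.4698 -0.266   0.0868] yaw 25.8 F [ 7.3 -3.5 -4.1] M [-0.934 -1.336 -0.123] j6 32.2 op 0.0137 g 39.957579374313354
[-0.105 -0.116 -0.092 -0.098]
26.825 [ 0.4698 -0.2661  0.0868] yaw 23.8 F [ 7.8 -4.5 -5.6] M [-1.121 -1.406 -0.077] j6 34.2 op 0.0136 g 39.95722711086273
[-0.019 -0.139 -0.07  -0.029]
```

The torque has reversed and come back to about zero, so the knob is resting just past its click. I release and lift.

```bash
python3 -m creep '[0,0,0,0,0,0,0.45, 0,0,0,0,0,0,0.45, 0,0,0,0,0,0,0.45, 0,0,0,0,0,0,0.45]'
python3 -m creep '[0,0,-0.5,0,0,0,0.45, 0,0,-1,0,0,0,0.45, 0,0,-1,0,0,0,0.45, 0,0,-1,0,0,0,0.45, 0,0,-1,0,0,0,0.45, 0,0,-1,0,0,0,0.45, 0,0,0,0,0,0,0.45]'
python3 chk.py
python3 - <<'E'
from h import *
f=grab("wrist","w8.png");P=cloud(f);h=cv2.cvtColor(f["img"],cv2.COLOR_BGR2HSV)
r=((h[...,0]<6)|(h[...,0]>174))&(h[...,1]>150)&(f["depth"]>0)&(P[...,2]<.1)
T=P[r];T=T[T[:,2]>.083];print("bar",cv2.minAreaRect((T[:,:2]*1000).astype(np.float32)),len(T))
cv2.imwrite('pics/c8.png',np.hstack([cv2.resize(f["img"],(400,300)),cv2.resize(cv2.imread('pics/k_scene.png'),(400,300))]))
E
```

```text
time_s: 27.52
tcp_pos: [0.4683, -0.265, 0.0861]
tool_rot: [-180.0, 0.0, 23.8]
ft_force: [0.3, 0.5, -0.3]
opening: 0.0414
gripper_force: 0.0
time_s: 28.4
tcp_pos: [0.4691, -0.2655, 0.1979]
tool_rot: [179.9, -0.1, 23.8]
ft_force: [0.3, -0.6, 0.2]
opening: 0.0407
gripper_force: 0.0
side cap -0.0022 0.0667 jaw y [0.0358 0.0436 0.0491] 80
scene cap -0.0012 0.0678 jaw y [0.0383 0.045  0.0512] 29
side cap -0.0024 0.067 jaw y [0.0353 0.0438 0.0489] 82
scene cap -0.0012 0.0677 jaw y [0.038  0.0441 0.0507] 29
[ 0.022  0.005 -0.03   0.04 ]
bar ((468.4038391113281, -267.1156311035156), (45.0107307434082, 13.905024528503418), 23.52682876586914) 1016
```

View pics/c8.png

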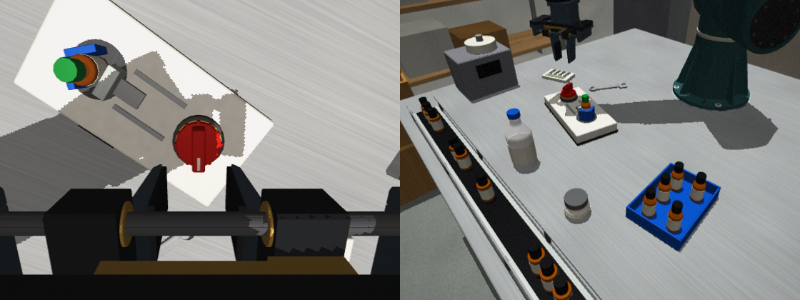

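The bottle is seated at (85,68) with the jaw against it. The bar rests at 23.5°, 2.08 rad from its start, and the five black-capped bottles stand in the crate.

```bash
python3 -c "
from rig import ctrl
print(ctrl.sign_off())"
```

```text
the job is handed in; nothing more can be done
None
```

The job is handed in at about 29 s of the 62 s allowed, with no verdict returned: the green-capped bottle stands upright in the vee with the jaw closed on it, the knob was turned 2.08 rad clockwise through one click (torque reversal seen) and released, and the five black-capped bottles still stand in the crate.

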